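# Lock the air-filter cartridge into its bayonet housing

### The arm

A 6-joint arm with a two-finger parallel gripper is mounted at the origin on the work surface. World frame = base frame: x ahead of the robot, y to its left, z up, the work surface at z = 0. Lengths are in mm, angles in rad, forces in N, time in s.
With the tool pointing down it reaches from about 250 to 725 mm from the base axis. Payload 9.7 kg.
Tool frame: the origin (TCP) lies midway between the tips of the shut fingers; the grasp point (between the pads) lies 19 mm behind it; y points along the fingers, z is the direction in which the jaws open and shut, and the axes are right-handed (so a half turn about y gives the same grasp; the last joint's range is limited). The gripper opens to 85 mm and grips with 20 to 120 N. Pads are 22 mm wide; open, the fingers measure 114 mm over their backs; the gripper's body (76 mm by 85 mm) begins 54 mm behind the grasp point. The pads swing forward as they close: fully open they stand 13 mm farther back than shut.
Start: joints at [1.115, 0.087, 0.176, 1.66, 0, 1.571], TCP at [242.096, 493.848, 231.284] pointing down, gripper open.
Joint ranges: [-3.13, 3.13], [-0.85, 1.81], [-1.15, 1.24], [-2.2, 2.28], [-1.44, 1.52], [-3.14, 3.14]. Speed limits (rad/s): [2.22, 2.22, 2.57, 3.14, 3.14, 3.14].

### API

Orientations are given as a unit quaternion [x, y, z, w].
In Python, from workcell import manip, optics gives the robot as it stands.
- The arm moves only by the tool arm_command, never from a script. Its argument "rows" is a list of rows, each a list of 6 numbers: the shift along the world's x, y, z in m, then the turn, a rotation vector about the world's x, y, z in rad. In form: [[tx, ty, tz, ax, ay, az], ...]. A call has 1 to 5 rows; each row is the pose to reach, as a shift and turn from the pose commanded when the call began; what a row does not reach only later rows make up. A row lasts 1/8 s, in which the tool goes at most 62.5 mm and 10.7 degrees, less where a joint would pass 70% of its speed; a pose out of reach is approached as far as the arm can. A call with a gripper value outside its range is refused whole. "fingers" is the closure in counts, from 0 (fully open) to 255 (shut), set as the call begins (left out, the last holds). The fingers move at their own pace and stop on an object; the grip force is fixed at half the most. Time passes only in rows, so rows that repeat a pose let the fingers close. It gives the time, the measured TCP pose, the force and the opening at its end, in the units of the state.
- manip.state(): the state, without advancing time (a new reading comes with each control period).
- optics.capture(name): name is "scene" or "top"; returns (picture, depth): 480x640x3 uint8, red, green, blue; 480x640 float32, mm along the optical axis (not along the pixel's ray), 0 where there is no reading.
- optics.camera_model(name): a dict with "fovy" (degrees; the focal length in pixels is half the picture's height over the tangent of half this angle, whatever the lens; pixels are square), "cx", "cy" (the principal point, pixels), "position" and "orientation" of the camera in the world. Camera axes: x right, y down, z forward; pixel columns grow to the right and rows downward; lengths in mm; the calibration is good to about 2 mm. A picture is of the moment at which its call begins. camera_model takes no time and is no camera call.
- manip.sign_off(): hands the job in, once; it reports no verdict.
The state is a dict: "time": time; "qpos": joint angles; "qd": joint speeds; "joint_torque": joint torques, N m; "eef_pos": TCP position; "ee_rot": TCP orientation; "contact_force": force on the tool from outside, world axes, zero at the start; "wrist_torque": the same for the moment, N m; "gripper_width": opening from 0.0 (shut) to 1.0 (fully open).
Only numpy, scipy, OpenCV 4.12 (cv2) and the standard library are available. Lean on these libraries where they do the work, as an engineer would, in place of code of your own. Each camera call takes 0.05 s, during which the arm holds its last target.

### The job

Fit the orange-capped filter cartridge into the blue air-filter housing on the bench: find the two slots in its ring by feel or by eye, push the cartridge in against the spring, twist it a quarter turn clockwise until it stops, then let go so that it springs up into its locked position. Be gentle: never press or twist the cartridge against the housing with more than 40 N, and leave the tape, the oil bottle, the wood offcut and the screwdriver where they are.

Things in the scene. Friction and masses are not known exactly. Their poses are not given: they have to be found in the camera images.
- housing: Blue round pot fixed to the bench, 104 mm in diameter (foot 132 mm), 116 mm high, brass pipe stubs at its own +y and -y. Origin: centre of its underside; z up; its own x axis points to a small white index mark on the outside of the rim. In its mouth sits a dark steel bayonet ring.
- housing_mouth (a point): Centre of the bayonet ring's flat top, 120 mm above the housing's origin, axes as the housing. Bore 54 mm; two opposite slots, 13 mm wide, yellow paint on both sides. The line through the slots lies 0.1 to 0.9 rad clockwise (from above) of the housing's x axis: how much is not given, only to be seen or felt. The ring sits on rubber and gives 1 mm per 4 N down, 1 rad per 3 N m in twist.
- housing_seat (a point): Where the cartridge's centre is when locked: on the axis, 121 mm above the housing's origin (axes as the housing). Under the ring's 8 mm thick flange the lugs can turn only clockwise (from above), 1.4 rad from the slots to a hard stop; there a notch 3 mm deep in the flange's underside takes the lugs, which the spring lifts when let go. Turned less, it stays 118 mm or lower, not locked.
- housing_spring (a point): Centre of the top of the spring plate inside the housing, at rest 76 mm above the housing's origin. It meets the cartridge's foot when the lugs' undersides are 4 mm below the ring's top, and pushes up with 4 N there and 0.5 N more per mm. It lifts an unlocked cartridge to 125 mm or more (its centre above the housing's origin).
- cartridge_center (a point): Centre of the loose filter cartridge (104 mm tall, about 0.25 kg), 52 mm above its foot; z up, own x axis along the grip bar and through both lugs. It stands upright on the bench. White round body 50 mm in diameter up to 56 mm, tapered to 42 mm in the lowest 6 mm; orange round cap 68 mm in diameter from 56 to 70 mm above the foot.
- cartridge_bar (a point): Centre of the orange grip bar on the cartridge's cap, 35 mm above the cartridge's centre: 50 mm long (cartridge's x), 12 mm thick (y), 34 mm high, its foot on the cap.
- cartridge_lugs (a point): On the cartridge's axis at the underside of its two opposite steel lugs, 12 mm below its centre. Lugs at +x and -x, 10 mm wide, 6 mm high, reaching 32 mm from the axis. They fit the slots either way round, and must go 14 mm or more below the ring's top before they can turn; at 16 mm the cap rests on the ring's top.
- tape_mark (a point): Bystander: roll of white masking tape lying flat, 92 mm in diameter, 25 mm high; point at its centre.
- oil_mark (a point): Bystander: small yellow oil bottle with red cap, 44 mm in diameter, 100 mm high; point at mid height.
- offcut_mark (a point): Bystander: pale wood offcut 45 x 90 x 30 mm; point at its centre.
- driver_grip (a point): Bystander: screwdriver lying on the bench, about 200 mm long; point in its handle.

How it is judged:
By the outcome, as a careful person would: the job done as asked, in the order asked, and still so for the second after the job is handed in, with the robot touching nothing.
It also fails if it takes over 72 s, if anything falls off the work surface, if the arm or the gripper's body presses on something with over 40 N, if the wrist force passes 120 N, or if a joint passes its speed limit or range.

## Working session

There is one attempt and no reset: what is moved stays moved. The work goes in short steps, Python scripts to look and compute and a tool call to move; the robot and the scene stay as the last step left them, time stands still between calls to the robot, and variables do not carry over. Pictures are saved under pics/ and viewed, and the job is handed in when it is done.

Besides the shell and the picture viewer there is one more tool, called after ">>>" as name([rows], argument=value, ...), one row to a line, values as JSON. arm_command: Moves the arm, as the interface text tells. Its arguments: {"type":"object","properties":{"rows":{"type":"array","items":{"type":"array","items":{"type":"number"}}},"fingers":{"type":"number"}},"required":["rows"]}

```bash
ls; mkdir -p pics; python3 - <<'E'
from workcell import manip, optics
import cv2, numpy as np
for n in("scene","top"):
    p,d=optics.capture(n); cv2.imwrite(f"pics/{n}0.png",p[:,:,::-1]); np.save(f"{n}0.npy",d); print(optics.camera_model(n))
print(manip.state())
E
```

```text
pics
{'fovy': 51.99314398999593, 'cx': 319.70520368524797, 'cy': 231.7198600288278, 'position': array([874.89113843, 279.10048655, 704.26461113]), 'orientation': array([ 0.37181837,  0.88136748, -0.27071484, -0.1079627 ])}
{'fovy': 47.91260102491936, 'cx': 320.6712426050534, 'cy': 239.02330239593527, 'position': array([466.91328853,  16.51513792, 984.55767186]), 'orientation': array([ 0.70930839, -0.70108817,  0.05872666, -0.04368261])}
{'time': 0.1, 'qpos': array([1.11499629e+00, 8.73708242e-02, 1.75256196e-01, 1.65980308e+00,
       2.24191569e-05, 1.57082666e+00]), 'qd': array([ 0.00104765, -0.00222359,  0.00201003, -0.00018818,  0.00045656,
       -0.00035356]), 'joint_torque': array([-3.39304679e-04, -5.21562874e+01,  4.65654051e+01,  1.59672322e-02,
       -5.89773163e-05,  1.48205442e-05]), 'eef_pos': array([242.00811098, 493.67824031, 230.69477273]), 'ee_rot': array([ 0.68920501, -0.15986601,  0.15967143, -0.68843616]), 'contact_force': array([-0.57269103, -0.38557433,  0.10102578]), 'wrist_torque': array([0.03484817, 0.01318776, 0.08252875]), 'gripper_width': 0.9984746485424022}
```

View pics/scene0.png

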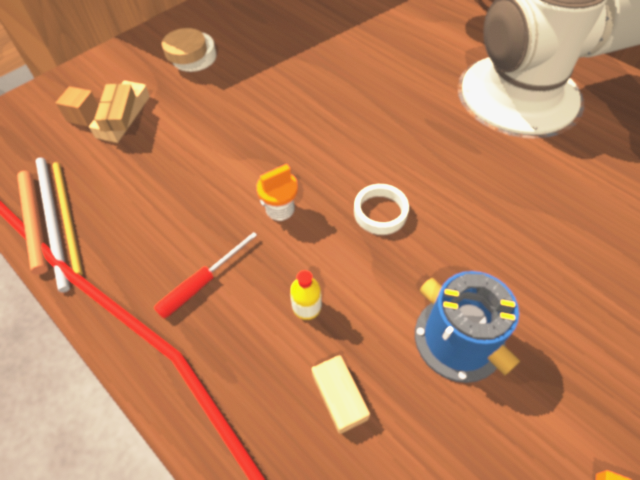

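View pics/top0.png

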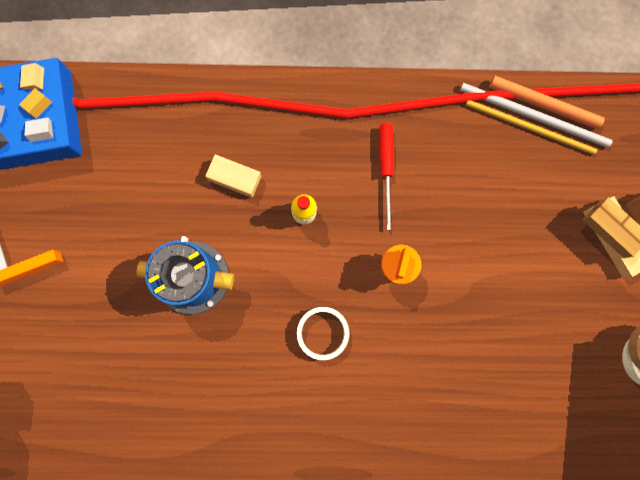

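Scene picture: cartridge at (278,190), housing at (475,320), tape, oil, offcut and driver between. Top picture: cartridge cap at (401,264), housing mouth at about (180,272), index mark near (184,239). Next I enlarge both.

```bash
cat > h.py <<'E'
import numpy as np, cv2
from scipy.spatial.transform import Rotation as R
from workcell import manip, optics
def K(m): return 240/np.tan(np.radians(m['fovy'])/2)
def ray(n,u,v):
    m=optics.camera_model(n); f=K(m)
    return m['position'],R.from_quat(m['orientation']).apply([(u-m['cx'])/f,(v-m['cy'])/f,1])
def atz(n,u,v,z):
    p,d=ray(n,u,v); return p+d*(z-p[2])/d[2]
def proj(n,P):
    m=optics.camera_model(n); q=R.from_quat(m['orientation']).inv().apply(np.asarray(P)-m['position'])
    return q[...,:2]/q[...,2:]*K(m)+[m['cx'],m['cy']]
def crop(n,name,out,u0,v0,w,h,s):
    p=cv2.imread(name)[v0:v0+h,u0:u0+w]; cv2.imwrite(out,cv2.resize(p,None,fx=s,fy=s,interpolation=cv2.INTER_CUBIC))
E
python3 - <<'E'
from h import *
crop(0,'pics/top0.png','pics/t_h.png',130,225,110,90,7)
crop(0,'pics/top0.png','pics/t_c.png',365,230,75,70,8)
crop(0,'pics/scene0.png','pics/s_h.png',405,255,130,130,4)
crop(0,'pics/scene0.png','pics/s_c.png',245,150,70,80,7)
E
```

```text
(no output)
```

View pics/t_h.png

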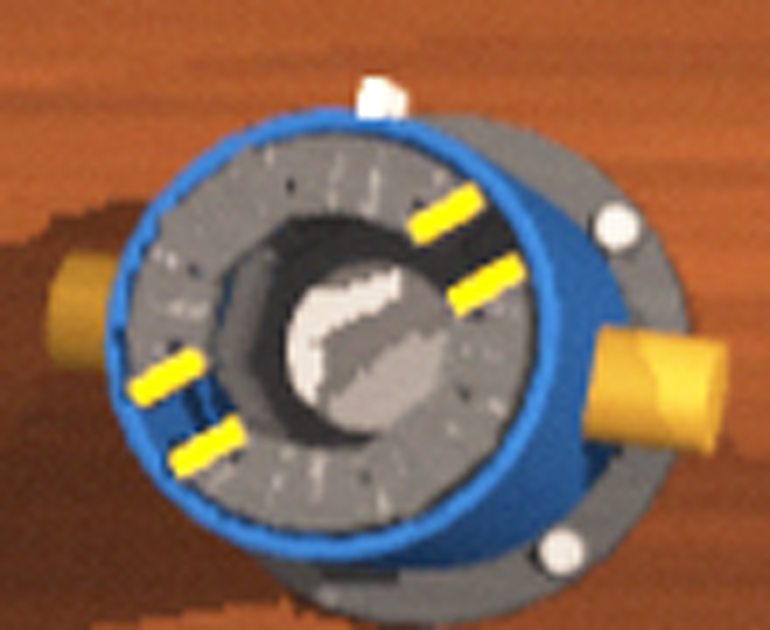

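View pics/t_c.png

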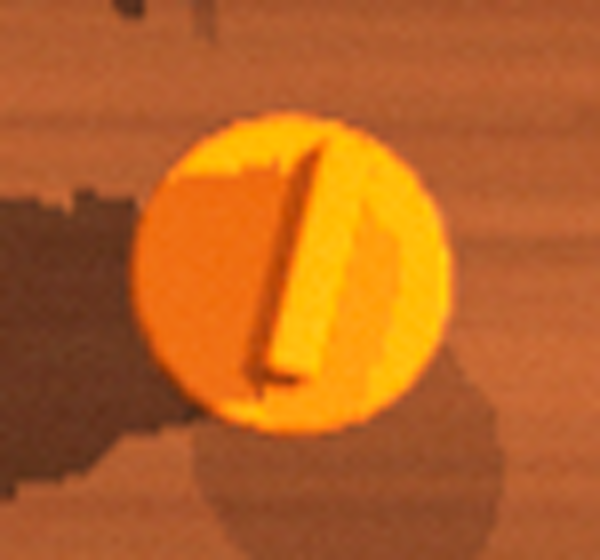

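View pics/s_h.png

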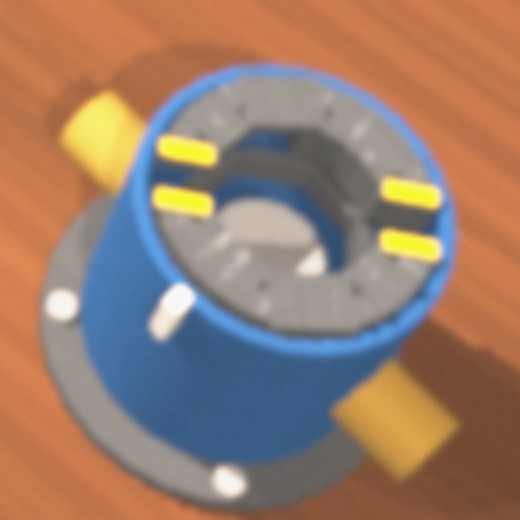

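View pics/s_c.png

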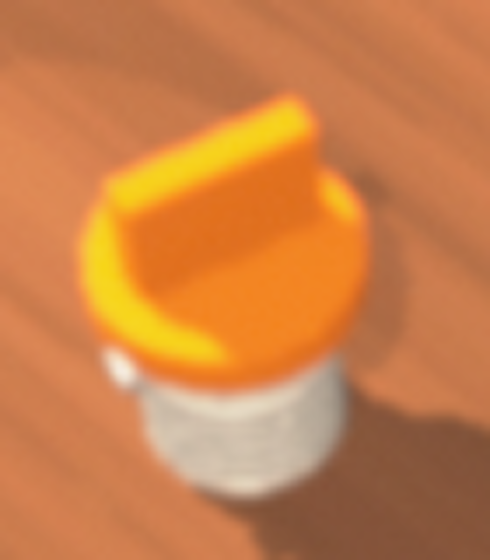

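```bash
python3 - <<'E'
from h import *
def un(p,o,s): return (np.array(p,float)+.5)/s-.5+np.array(o)
def W(n,pts,o,s,z): return np.array([atz(n,*un(p,o,s),z) for p in pts])
for n,pts,o,s in (("top",[(447,213),(487,284),(168,376),(207,446)],(130,225),7),("scene",[(411,192),(411,244),(187,151),(183,200)],(405,255),4)):
    w=W(n,pts,o,s,120); d=(w[:2].mean(0)-w[2:].mean(0)); print(n,w.mean(0).round(1),np.degrees(np.arctan2(d[1],d[0])),np.linalg.norm(d),np.linalg.norm(w[0]-w[1]),np.linalg.norm(w[2]-w[3]))
print("rim circ", W("top",[(330,332)],(130,225),7,116), "index",W("top",[(382,97)],(130,225),7,112))
print("cap top",W("top",[(292,273)],(365,230),8,70))
for n,c,o,s in (("top",[(322,140),(368,150),(312,380),(266,370)],(365,230),8),("scene",[(105,190),(290,97),(318,125),(125,212)],(245,150),7)):
    w=W(n,c,o,s,104); print(n,w.round(1).tolist(),w.mean(0).round(1))
    for a,b in((0,1),(1,2),(2,3),(3,0)):
        d=w[b]-w[a];print(np.linalg.norm(d).round(1),np.degrees(np.arctan2(d[1],d[0])).round(1)) 
# depth fits
for n,z0,z1,ref in (("top",64,74,None),("top",98,110,None),("scene",98,110,None)):
    p,d=cv2.imread(f'pics/{n}0.png'),np.load(f'{n}0.npy')
    hsv=cv2.cvtColor(p,cv2.COLOR_BGR2HSV)
    m=optics.camera_model(n);f=K(m)
    v,u=np.mgrid[:480,:640]
    P=np.dstack([(u-m['cx'])/f*d,(v-m['cy'])/f*d,d]).reshape(-1,3)
    P=(R.from_quat(m['orientation']).apply(P)+m['position'])
    ok=(hsv[...,0]<30)&(hsv[...,1]>200); ok=ok.ravel()&(d.ravel()>0)
    reg=(365,440,230,300) if n=="top" else (245,315,150,230)
    ok&=((u>reg[0])&(u<reg[1])&(v>reg[2])&(v<reg[3])).ravel()
    q=P[ok&(P[:,2]>z0)&(P[:,2]<z1)]
    if len(q)<5: print(n,z0,len(q)); continue
    r=cv2.minAreaRect(q[:,:2].astype(np.float32)); b=cv2.boxPoints(r)
    c,R0=cv2.minEnclosingCircle(q[:,:2].astype(np.float32))
    e,V=np.linalg.eigh(np.cov(q[:,:2].T)); a=V[:,1]
    print(n,z0,len(q),q.mean(0).round(1),"rect",r,"circ",c,R0,"pca",np.degrees(np.arctan2(a[1],a[0])))
E
```

```text
top [537.7 228.2 120. ] -58.41589651851083 72.19709679945007 18.93032789542719 18.467668535279497
scene [536. 227. 120.] 122.02623024688285 71.96738167155365 18.62300762566759 18.078102979950085
rim circ [[537.39992753 228.68795167 116.        ]] index [[592.44978143 220.30785014 112.        ]]
cap top [[ 559.8608808  -139.90031473   70.        ]]
top [[584.0, -140.6, 104.0], [582.1, -150.1, 104.0], [534.5, -137.9, 104.0], [536.4, -128.5, 104.0]] [ 559.2 -139.3  104. ]
9.7 -101.6
49.1 165.7
9.6 78.4
49.1 -14.3
scene [[582.9, -150.6, 104.0], [534.4, -140.7, 104.0], [535.9, -129.8, 104.0], [584.1, -142.4, 104.0]] [ 559.3 -140.9  104. ]
49.5 168.5
11.0 82.6
49.9 -14.7
8.2 -98.2
top 64 901 [ 557.4 -137.8   70.9] rect ((558.0653076171875, -139.17373657226562), (65.79414367675781, 66.3456802368164), 45.127281188964844) circ (558.4298706054688, -139.66432189941406) 34.237548828125 pca 72.00194521755903
top 98 228 [ 558.5 -139.   104.7] rect ((558.6087036132812, -139.4401397705078), (12.36296558380127, 49.16577911376953), 75.8365249633789) circ (558.6734619140625, -139.34030151367188) 25.007810592651367 pca 164.9770331995331
scene 98 212 [ 560.8 -139.2  102.9] rect ((560.3958129882812, -140.4777069091797), (12.371399879455566, 48.666996002197266), 75.68174743652344) circ (561.1781005859375, -137.31854248046875) 24.35858726501465 pca 165.59215244031077
```

```bash
python3 - <<'E'
from h import *
s=manip.state(); r=R.from_quat(s['ee_rot']); print(r.as_matrix().round(3)); z=r.as_matrix()[:,2]; print(np.degrees(np.arctan2(z[1],z[0])), np.degrees(s['qpos'][[0,5]]), np.degrees(r.as_rotvec()))
for p in((559.5,-139.7),(537,228)): print(np.degrees(np.arctan2(p[1],p[0])),np.hypot(*p))
E
```

```text
[[ 0.898 -0.001  0.44 ]
 [-0.44  -0.001  0.898]
 [-0.    -1.    -0.001]]
63.88284360859151 [63.88458183 90.00173822] [-88.35992478  20.49571332 -20.47076688]
-14.01937546754778 576.6769806399419
23.005155125977073 583.3978059609069
```

>>> arm_command([
  [0.027,-0.053,0,0,0,0.04],
  [0.054,-0.106,0,0,0,0.08],
  [0.081,-0.16,0,0,0,0.12],
  [0.108,-0.213,0,0,0,0.16],
  [0.135,-0.267,0,0,0,0.202],
], fingers=0)

```text
time: 0.72
eef_pos: [377.5, 225.1, 231.1]
ee_rot: [0.702, -0.089, 0.089, -0.701]
contact_force: [0.9, 0.3, 1.1]
gripper_width: 0.996
```

>>> arm_command([
  [0.027,-0.055,0,0,0,0],
  [0.054,-0.11,0,0,0,0],
  [0.081,-0.165,0,0,0,0],
  [0.108,-0.22,0,0,0,0],
  [0.135,-0.27,0,0,0,0],
])

```text
time: 1.35
eef_pos: [512.5, -45.3, 231.1]
ee_rot: [-0.701, 0.09, -0.09, 0.701]
contact_force: [0.2, 1.3, 1.2]
gripper_width: 1.0
```

>>> arm_command([
  [0.023,-0.045,0,0,0,0],
  [0.047,-0.096,-0.02,0,0,0],
  [0.047,-0.096,-0.04,0,0,0],
  [0.047,-0.096,-0.04,0,0,0],
])

```text
time: 1.85
eef_pos: [558.2, -139.5, 189.2]
ee_rot: [-0.701, 0.091, -0.088, 0.702]
contact_force: [-0.8, 0.2, -0.4]
gripper_width: 1.001
```

```bash
python3 - <<'E'
from h import *
p,d=optics.capture("top"); cv2.imwrite("pics/t1.png",p[:,:,::-1]); p,d=optics.capture("scene"); cv2.imwrite("pics/s1.png",p[:,:,::-1])
crop(0,'pics/s1.png','pics/s1c.png',200,80,160,160,4)
s=manip.state(); m=R.from_quat(s['ee_rot']).as_matrix(); print(m.round(3),s['eef_pos'],np.degrees(s['qpos']),s['contact_force'],s['wrist_torque'],np.degrees(np.arctan2(m[1,2],m[0,2])))
E
```

```text
[[ 0.968  0.     0.251]
 [-0.251  0.     0.968]
 [-0.    -1.     0.   ]] [ 558.95407067 -138.78542546  191.80716433] [-1.39459793e+01  7.91211219e+00  8.89635808e+00  9.09849817e+01
  3.48138340e-03  5.72485053e-01] [-0.59838959  0.5109247   0.02732408] [ 0.02000029 -0.01799911 -0.00140796] 75.48153564093664
```

View pics/s1c.png

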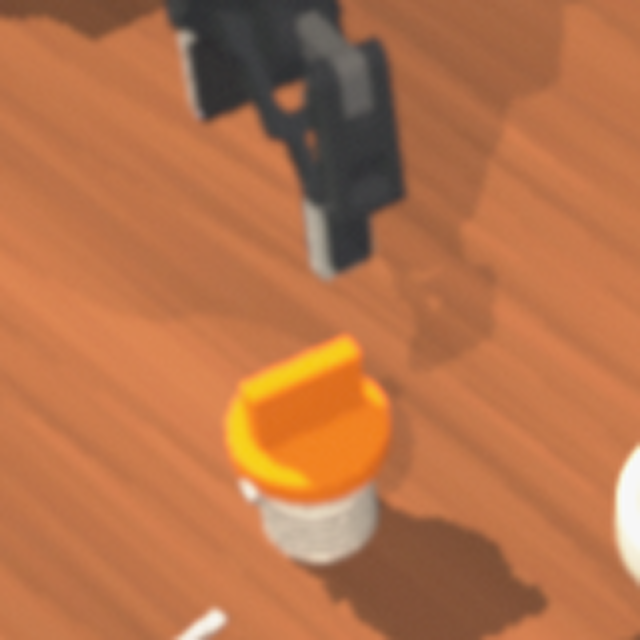

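The jaws straddle the bar (bar at (300,375) in the crop), with clearance on both sides. Descending.

>>> arm_command([
  [0,0,-0.04,0,0,0],
  [0,0,-0.08,0,0,0],
  [0,0,-0.1,0,0,0],
  [0,0,-0.115,0,0,0],
  [0,0,-0.115,0,0,0],
])

```text
time: 2.58
eef_pos: [559.0, -138.7, 76.4]
ee_rot: [-0.701, 0.089, -0.089, 0.701]
contact_force: [-0.3, 0.1, 0.5]
gripper_width: 0.999
```

>>> arm_command([
  [0,0,0,0,0,0],
  [0,0,0,0,0,0],
  [0,0,0,0,0,0],
  [0,0,0,0,0,0],
  [0,0,0,0,0,0],
], fingers=255)

```text
time: 3.2
eef_pos: [559.2, -139.1, 76.5]
ee_rot: [-0.701, 0.089, -0.09, 0.701]
contact_force: [-0.7, 0.9, 1.3]
gripper_width: 0.125
```

>>> arm_command([
  [0,0,0,0,0,0],
  [0,0,0,0,0,0],
  [0,0,0,0,0,0],
  [0,0,0,0,0,0],
  [0,0,0,0,0,0],
])

```text
time: 3.82
eef_pos: [559.2, -139.1, 76.5]
ee_rot: [0.701, -0.089, 0.09, -0.701]
contact_force: [-0.7, 0.8, 4.8]
gripper_width: 0.126
```

```bash
python3 - <<'E'
from h import *
p,d=optics.capture("scene"); cv2.imwrite("pics/s2.png",p[:,:,::-1])
crop(0,'pics/s2.png','pics/s2c.png',200,80,160,160,4)
s=manip.state(); print(s['eef_pos'],s['contact_force'],s['wrist_torque'],s['gripper_width'])
E
```

```text
[ 559.20163526 -139.1532464    76.50444439] [-0.71777922  0.69540803  4.92506066] [ 0.31453083  0.0816501  -0.0239923 ] 0.12478341552548512
```

View pics/s2c.png

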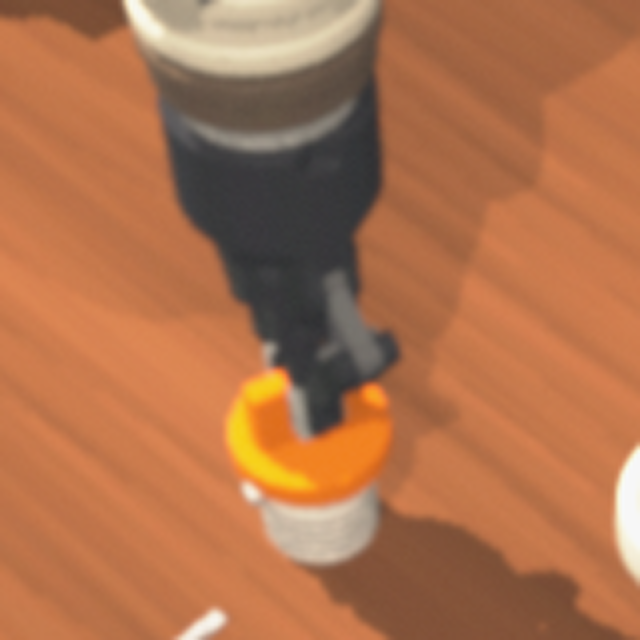

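>>> arm_command([
  [0,0,0.02,0,0,0],
  [0,0,0.06,0,0,0],
  [0,0,0.1,0,0,0],
  [0,0,0.14,0,0,0],
  [0,0,0.15,0,0,0],
])

```text
time: 4.5
eef_pos: [559.7, -139.4, 228.1]
ee_rot: [0.702, -0.089, 0.09, -0.701]
contact_force: [0.6, 0.7, -1.8]
gripper_width: 0.129
```

>>> arm_command([
  [-0.001,0.03,0,0,0,-0.05],
  [-0.005,0.08,0,0,0,-0.15],
  [-0.008,0.13,0,0,0,-0.25],
  [-0.011,0.18,0,0,0,-0.35],
  [-0.014,0.23,0,0,0,-0.45],
])

```text
time: 5.12
eef_pos: [544.4, 92.2, 224.3]
ee_rot: [0.664, -0.246, 0.244, -0.663]
contact_force: [0.2, 0.1, -1.9]
gripper_width: 0.127
```

>>> arm_command([
  [-0.003,0.05,0,0,0,-0.1],
  [-0.006,0.09,0,0,0,-0.2],
  [-0.0085,0.125,0,0,0,-0.3],
  [-0.0085,0.138,0,0,0,-0.313],
  [-0.0085,0.138,0,0,0,-0.313],
])

```text
time: 5.75
eef_pos: [536.4, 229.0, 224.9]
ee_rot: [0.619, -0.344, 0.343, -0.617]
contact_force: [-0.2, -1.2, -2.7]
gripper_width: 0.129
```

```bash
python3 - <<'E'
from h import *
for n in("top","scene"):
    p,d=optics.capture(n); cv2.imwrite(f"pics/{n}3.png",p[:,:,::-1]); np.save(n+'3.npy',d)
crop(0,'pics/scene3.png','pics/s3c.png',390,170,160,200,3)
crop(0,'pics/top3.png','pics/t3c.png',110,195,150,120,5)
s=manip.state(); m=R.from_quat(s['ee_rot']).as_matrix(); print(s['eef_pos'],np.degrees(s['qpos']),s['contact_force'],s['wrist_torque'],s['gripper_width'],np.degrees(np.arctan2(m[1,2],m[0,2])))
E
```

```text
[536.64165883 227.87365963 225.68839632] [ 2.30196263e+01  9.55290521e+00  1.45010117e+01  9.50086032e+01
 -2.48283753e-02  8.12504486e+01] [ 0.19781306 -0.31178869 -1.71292634] [ 0.00417137 -0.01274102  0.01218466] 0.12884061117869838 31.769182336467324
```

View pics/s3c.png

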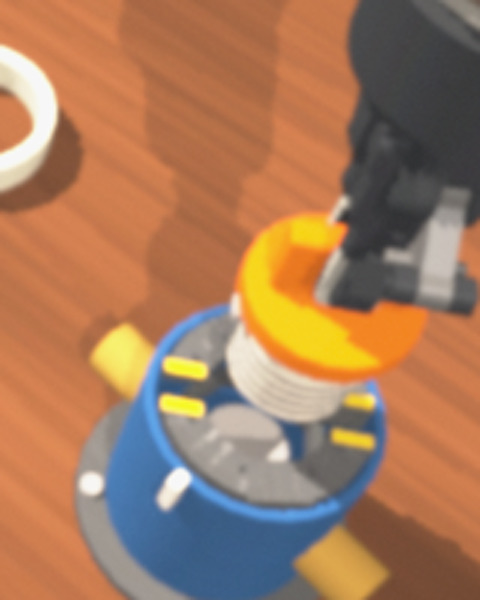

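View pics/t3c.png

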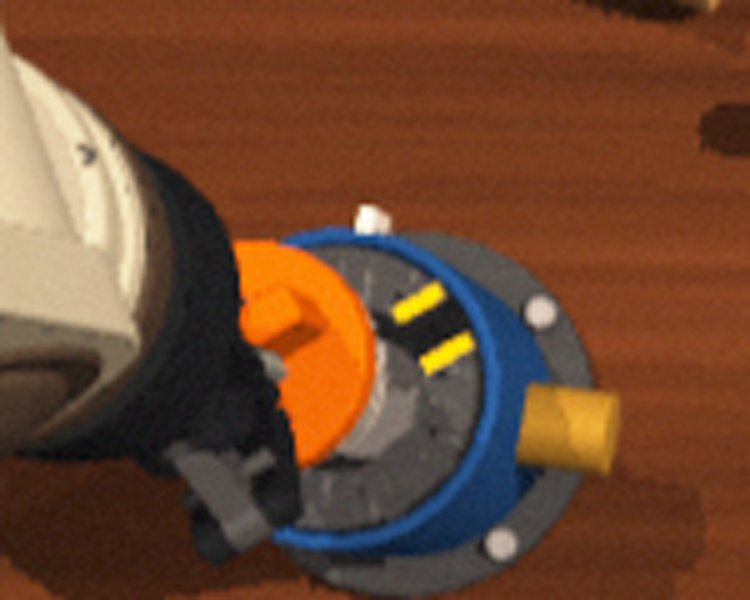

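```bash
cat >> h.py <<'E'
def overlay(src,n,out,circ,u0,v0,w,h,s):
    p=cv2.resize(cv2.imread(src)[v0:v0+h,u0:u0+w],None,fx=s,fy=s,interpolation=cv2.INTER_CUBIC)
    t=np.linspace(0,2*np.pi,90)
    for x,y,z,r,c in circ:
        q=proj(n,np.c_[x+r*np.cos(t),y+r*np.sin(t),z+0*t])
        q=((q-[u0,v0]+.5)*s-.5); cv2.polylines(p,[np.round(q*8).astype(int)],True,c,1,cv2.LINE_AA,3)
    cv2.imwrite(out,p)
E
python3 - <<'E'
from h import *
x,y=537,228.2
C=[(x,y,218.5,34,(255,0,0)),(x,y,204.5,34,(255,0,0)),(x,y,154,25,(255,0,255)),(x,y,120,27,(0,255,0)),(x,y,116,52,(0,255,0))]
overlay('pics/scene3.png','scene','pics/s3o.png',C,430,220,110,130,4.5)
overlay('pics/top3.png','top','pics/t3o.png',C,130,220,110,100,6)
E
```

```text
(no output)
```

View pics/s3o.png

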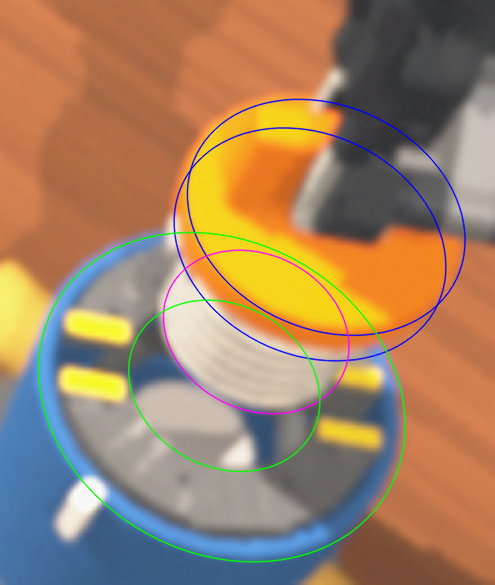

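View pics/t3o.png

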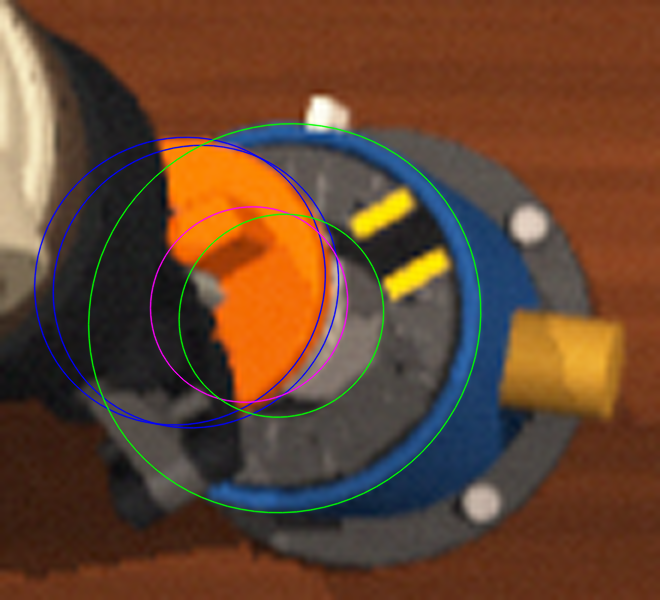

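```bash
python3 - <<'E'
from h import *
for n in("scene","top"):
    p,d=cv2.imread(f'pics/{n}3.png'),np.load(f'{n}3.npy')
    hsv=cv2.cvtColor(p,cv2.COLOR_BGR2HSV); m=optics.camera_model(n);f=K(m)
    v,u=np.mgrid[:480,:640]
    P=np.dstack([(u-m['cx'])/f*d,(v-m['cy'])/f*d,d]).reshape(-1,3)
    P=(R.from_quat(m['orientation']).apply(P)+m['position'])
    reg=np.hypot(P[:,0]-537,P[:,1]-228)<60
    ok=((hsv[...,0]<28)&(hsv[...,1]>190)).ravel()&reg&(d.ravel()>0)
    q=P[ok&(P[:,2]>213)&(P[:,2]<224)]
    print(n,len(q),q.mean(0))
    A=np.c_[q[:,:2]-[537,228],np.ones(len(q))]; c=np.linalg.lstsq(A,q[:,2],rcond=None)[0]; r=q[:,2]-A@c; k=abs(r)<1.5
    c=np.linalg.lstsq(A[k],q[k,2],rcond=None)[0]; print("plane",c,k.sum(),r.std())
    h=np.histogram(P[ok,2],bins=range(180,262,4)); print(h[0])
    # ring top plane
    k=reg&(P[:,2]>116)&(P[:,2]<126)&(hsv[...,1].ravel()<90); print("ring z",np.median(P[k,2]),k.sum())
    # body
    k=reg&(P[:,2]>157)&(P[:,2]<200)&(hsv[...,1].ravel()<110)&(np.hypot(P[:,0]-537,P[:,1]-228)<33)
    b=P[k]; print('body',len(b))
    from scipy.optimize import least_squares
    if len(b)>20:
        s=least_squares(lambda t: np.hypot(b[:,0]-t[0],b[:,1]-t[1])-25,[537,228],loss='soft_l1'); print(s.x,np.abs(s.fun).mean())
    # cap side rim points: fit circle r=34 on edge
    e=P[ok&(P[:,2]>206)&(P[:,2]<216)]
    if len(e)>10:
        s=least_squares(lambda t: np.hypot(e[:,0]-t[0],e[:,1]-t[1])-34,[537,228],loss='soft_l1'); print('capside',len(e),s.x,np.abs(s.fun).mean())
    # housing wall fit
    k=(np.hypot(P[:,0]-537,P[:,1]-228)<62)&(P[:,2]>40)&(P[:,2]<108)&(hsv[...,0].ravel()>95)&(hsv[...,0].ravel()<125)&(hsv[...,1].ravel()>120); b=P[k]
    s=least_squares(lambda t: np.hypot(b[:,0]-t[0],b[:,1]-t[1])-52,[537,228],loss='soft_l1'); print('wall',len(b),s.x,np.abs(s.fun).mean())
E
```

```text
scene 1370 [550.86247863 230.50983028 218.58398325]
plane [-2.03667034e-02 -6.02875897e-03  2.19032847e+02] 1073 1.4546531284437898
[   0    0    0    0    0    0    1   71  110 1135  146   31   36   31
   32   32   33   58  114    0]
ring z 120.01553751192188 1362
body 599
[535.90417456 226.49935942] 0.5832788103215288
capside 182 [535.66660949 226.65891842] 0.3300416964465409
wall 1431 [536.13827721 226.74942893] 0.40092107700505686
top 578 [540.12085691 209.97566663 219.47805511]
plane [-9.67992160e-03  1.75108387e-02  2.19825899e+02] 389 1.6666868759221518
[  0   0   0   0   0   0   2  19  26 348 211   7  11  11  14   6  13  25
  81   2]
ring z 121.09505429568759 732
body 45
[535.97592245 228.76836392] 0.43727958922319976
capside 47 [536.14615161 229.44026106] 0.4512670226196941
wall 365 [536.69301284 228.61455841] 0.4157732639810127
```

Depth fits in both cameras: the body and cap sit on the housing's axis to within about 0.5 mm, and heights agree (cap top 219 mm, ring 120 mm). Lowering into the bore.

>>> arm_command([
  [0.0004,0,-0.01,0,0,0],
  [0.0004,0,-0.025,0,0,0],
  [0.0004,0,-0.035,0,0,0],
  [0.0004,0,-0.045,0,0,0],
  [0.0004,0,-0.045,0,0,0],
])

```text
time: 6.48
eef_pos: [536.6, 228.7, 180.3]
ee_rot: [0.618, -0.344, 0.344, -0.617]
contact_force: [0.3, 0.4, -2.4]
gripper_width: 0.13
```

>>> arm_command([
  [0,0,-0.005,0,0,0],
  [0,0,-0.01,0,0,0],
  [0,0,-0.015,0,0,0],
  [0,0,-0.019,0,0,0],
  [0,0,-0.019,0,0,0],
])

```text
time: 7.1
eef_pos: [536.9, 228.8, 161.9]
ee_rot: [0.618, -0.344, 0.344, -0.618]
contact_force: [0.3, -0.1, -0.8]
gripper_width: 0.128
```

```bash
python3 - <<'E'
from h import *
for n in("top","scene"):
    p,d=optics.capture(n); cv2.imwrite(f"pics/{n}4.png",p[:,:,::-1]); np.save(n+'4.npy',d)
crop(0,'pics/scene4.png','pics/s4c.png',420,240,110,110,6)
s=manip.state(); m=R.from_quat(s['ee_rot']).as_matrix(); print(s['eef_pos'],s['contact_force'],s['wrist_torque'],np.degrees(np.arctan2(m[1,2],m[0,2])))
E
```

```text
[537.01701752 228.87101379 162.36774269] [ 1.02697992 -0.5275822  -2.64643229] [-0.01351935  0.0282925  -0.08089962] 31.74118823318915
```

View pics/s4c.png

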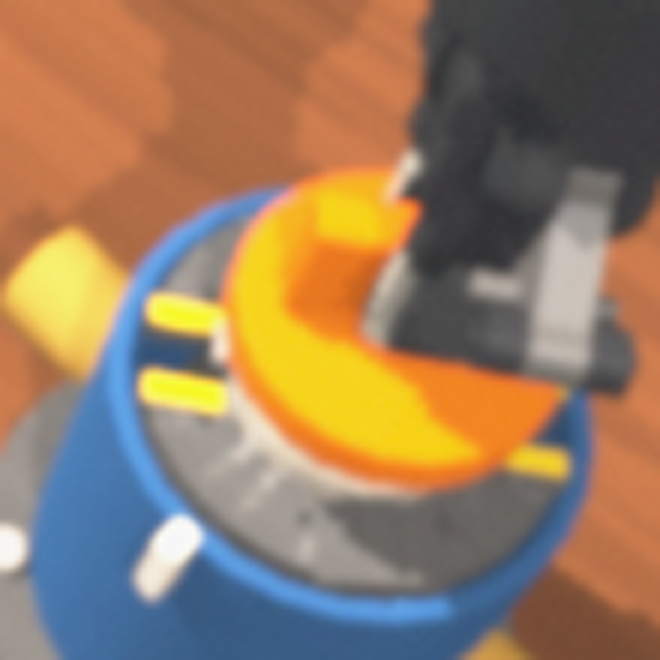

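The lug, at (220,345) in the crop, points at the slot between the yellow bars. Easing down.

>>> arm_command([
  [0,0,-0.002,0,0,0],
  [0,0,-0.004,0,0,0],
  [0,0,-0.006,0,0,0],
  [0,0,-0.008,0,0,0],
  [0,0,-0.008,0,0,0],
])

```text
time: 7.82
eef_pos: [536.9, 228.8, 154.1]
ee_rot: [0.618, -0.344, 0.344, -0.618]
contact_force: [0.3, 0.5, -1.9]
gripper_width: 0.129
```

>>> arm_command([
  [0,0,-0.001,0,0,0],
  [0,0,-0.002,0,0,0],
  [0,0,-0.003,0,0,0],
  [0,0,-0.004,0,0,0],
  [0,0,-0.004,0,0,0],
])

```text
time: 8.45
eef_pos: [537.1, 228.9, 150.6]
ee_rot: [-0.618, 0.344, -0.344, 0.618]
contact_force: [-1.0, 0.2, 1.5]
gripper_width: 0.129
```

Only the spring (about 4 N) is felt with the lugs 6 mm below the ring's top, so they are in the slots. Continuing down.

>>> arm_command([
  [0,0,-0.0015,0,0,0],
  [0,0,-0.003,0,0,0],
  [0,0,-0.0045,0,0,0],
  [0,0,-0.006,0,0,0],
  [0,0,-0.006,0,0,0],
])

```text
time: 9.07
eef_pos: [537.1, 228.9, 144.4]
ee_rot: [-0.618, 0.344, -0.344, 0.618]
contact_force: [-0.9, -0.1, 5.8]
gripper_width: 0.129
```

>>> arm_command([
  [0,0,-0.001,0,0,0],
  [0,0,-0.002,0,0,0],
  [0,0,-0.0028,0,0,0],
  [0,0,-0.0028,0,0,0],
])

```text
time: 9.57
eef_pos: [537.1, 228.9, 141.7]
ee_rot: [-0.618, 0.344, -0.344, 0.618]
contact_force: [-1.5, -0.2, 7.1]
gripper_width: 0.126
```

```bash
python3 - <<'E'
from h import *
s=manip.state(); print(s['eef_pos'],s['contact_force'],s['wrist_torque'])
E
```

```text
[537.05005821 228.88898376 141.74826581] [-1.52692176 -0.16646654  7.07202841] [-0.10286278  0.31301355 -0.03358854]
```

Lugs are at 14.7 mm depth, and the force matches the spring alone. Beginning the clockwise twist.

>>> arm_command([
  [0,0,-0.0003,0,0,-0.02],
  [0,0,-0.0003,0,0,-0.06],
  [0,0,-0.0003,0,0,-0.1],
  [0,0,-0.0003,0,0,-0.15],
  [0,0,-0.0003,0,0,-0.2],
])

```text
time: 10.2
eef_pos: [537.0, 229.0, 141.6]
ee_rot: [-0.58, 0.404, -0.405, 0.58]
contact_force: [-2.3, -0.4, 5.8]
gripper_width: 0.127
```

```bash
cat > st.py <<'E'
from h import *
s=manip.state(); m=R.from_quat(s['ee_rot']).as_matrix(); print(s['time'],s['eef_pos'],s['contact_force'],s['wrist_torque'],s['gripper_width'],"jaw",np.degrees(np.arctan2(m[1,2],m[0,2])), 'twist',np.arctan2(m[1,2],m[0,2])-np.radians(31.75))
E
python3 st.py
```

```text
10.2 [537.04391195 228.97997084 141.56588524] [-2.25343862 -0.39790307  5.78795531] [-0.10662587  0.26173641  0.38902284] 0.12694794393850362 jaw 20.22511812656495 twist -0.20114713459485406
```

```bash
python3 - <<'E'
from h import *
for n in("top","scene"):
    p,d=optics.capture(n); cv2.imwrite(f"pics/{n}5.png",p[:,:,::-1]); np.save(n+'5.npy',d)
crop(0,'pics/scene5.png','pics/s5c.png',420,240,110,110,6)
crop(0,'pics/top5.png','pics/t5c.png',130,225,110,90,7)
E
python3 st.py
```

```text
10.3 [537.05275539 228.97471086 141.55846275] [-2.31640493 -0.44267348  6.31273519] [-0.16296863  0.3092833   0.34949731] 0.12949869982199844 jaw 20.240026412803225 twist -0.20088693591416645
```

View pics/s5c.png

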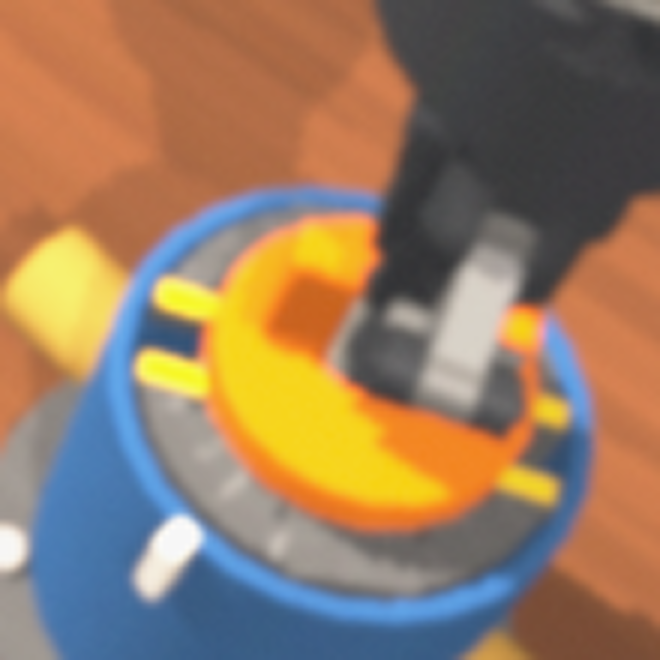

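View pics/t5c.png

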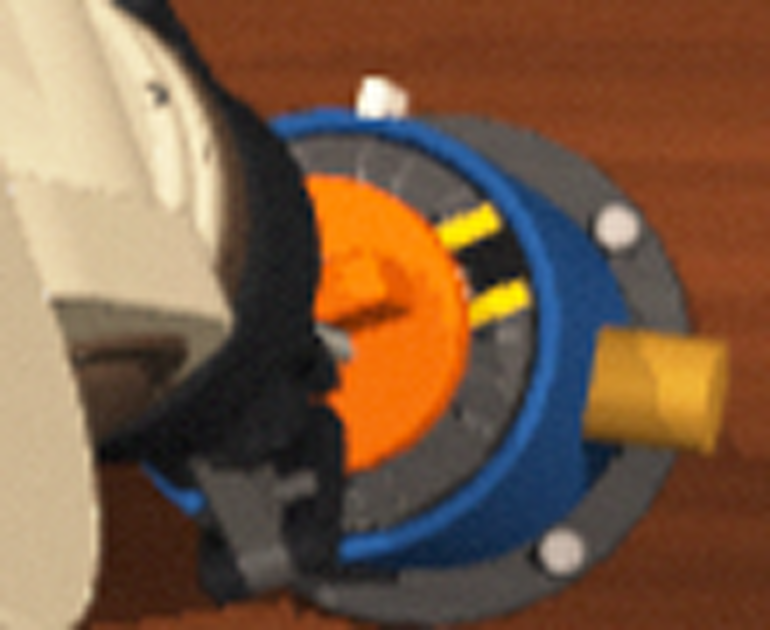

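The ring has turned with the cartridge (the right-hand paint bars moved), so the lugs are still against the slot's sides. I'll turn back, then go deeper until the cap is felt.

>>> arm_command([
  [0,0,0,0,0,0.07],
  [0,0,0,0,0,0.14],
  [0,0,0,0,0,0.2],
  [0,0,0,0,0,0.2],
])

```text
time: 10.8
eef_pos: [537.2, 228.9, 141.6]
ee_rot: [-0.618, 0.344, -0.344, 0.618]
contact_force: [-1.7, 0.1, 6.0]
gripper_width: 0.127
```

```bash
python3 st.py
```

```text
10.8 [537.17834855 228.88383236 141.57626714] [-1.72985232  0.14291835  6.00542701] [-0.15316749  0.24777198 -0.0220794 ] 0.1265530520050734 jaw 31.786225822299315 twist 0.0006322598733653484
```

>>> arm_command([
  [0,0,-0.0005,0,0,0],
  [0,0,-0.001,0,0,0],
  [0,0,-0.001,0,0,0],
])

```text
time: 11.18
eef_pos: [537.2, 228.9, 140.6]
ee_rot: [-0.617, 0.344, -0.344, 0.618]
contact_force: [-1.0, 0.1, 6.0]
gripper_width: 0.127
```

```bash
python3 st.py
```

```text
11.175 [537.20683776 228.88502992 140.62588984] [-1.01189101  0.09925128  6.03173515] [-0.11476844  0.23928443  0.01549777] 0.1265219735719485 jaw 31.736525625408646 twist -0.00023517220126623162
```

>>> arm_command([
  [0,0,-0.0005,0,0,0],
  [0,0,-0.001,0,0,0],
  [0,0,-0.0015,0,0,0],
  [0,0,-0.0015,0,0,0],
])

```text
time: 11.68
eef_pos: [537.2, 228.9, 139.2]
ee_rot: [-0.617, 0.344, -0.344, 0.618]
contact_force: [-0.4, -0.4, 7.2]
gripper_width: 0.128
```

```bash
python3 st.py
```

```text
11.675 [537.21228126 228.87452212 139.24987884] [-0.38846949 -0.37524327  7.24611139] [-0.20866765  0.32640766 -0.03238252] 0.12804962290540464 jaw 31.735391801866484 twist -0.00025496115521361773
```

>>> arm_command([
  [0,0,-0.0005,0,0,0],
  [0,0,-0.001,0,0,0],
  [0,0,-0.001,0,0,0],
])

```text
time: 12.05
eef_pos: [537.2, 228.9, 138.3]
ee_rot: [-0.617, 0.344, -0.344, 0.618]
contact_force: [-1.5, -1.7, 6.9]
gripper_width: 0.125
```

```bash
python3 - <<'E'
from h import *
p,d=optics.capture("scene"); cv2.imwrite("pics/s6.png",p[:,:,::-1]); np.save('s6.npy',d)
crop(0,'pics/s6.png','pics/s6c.png',420,240,110,110,6)
d0=d;n="scene";hsv=cv2.cvtColor(p,cv2.COLOR_RGB2HSV); m=optics.camera_model(n);f=K(m)
for dd,pp in((d,p),):
    v,u=np.mgrid[:480,:640]
    P=R.from_quat(m['orientation']).apply(np.dstack([(u-m['cx'])/f*dd,(v-m['cy'])/f*dd,dd]).reshape(-1,3))+m['position']
    rr=np.hypot(P[:,0]-536,P[:,1]-226.8)
    ok=((hsv[...,0]<28)&(hsv[...,1]>190)).ravel()&(rr<32)
    print(np.histogram(P[ok,2],bins=np.arange(120,180,2))[0]); k=ok&(P[:,2]>128)&(P[:,2]<142); print("cap",np.median(P[k,2]))
    k=(rr<50)&(rr>37)&(hsv[...,1].ravel()<90)&(P[:,2]>112)&(P[:,2]<126); print("ring",np.median(P[k,2]))
E
python3 st.py
```

```text
[  0   0   0   0  13 356 303  22  13   9  12  10  12  10  13  10  10  11
  12  12  10  10  76  38   1   0   0   0   0]
cap 131.97335319279279
ring 117.49902372181259
12.1 [537.21990182 228.88594031 138.33599787] [-2.56917771 -1.35281979  7.10260606] [-0.22931896  0.33780556  0.01071538] 0.12710525559433644 jaw 31.738596875367417 twist -0.0001990220698538936
```

View pics/s6c.png

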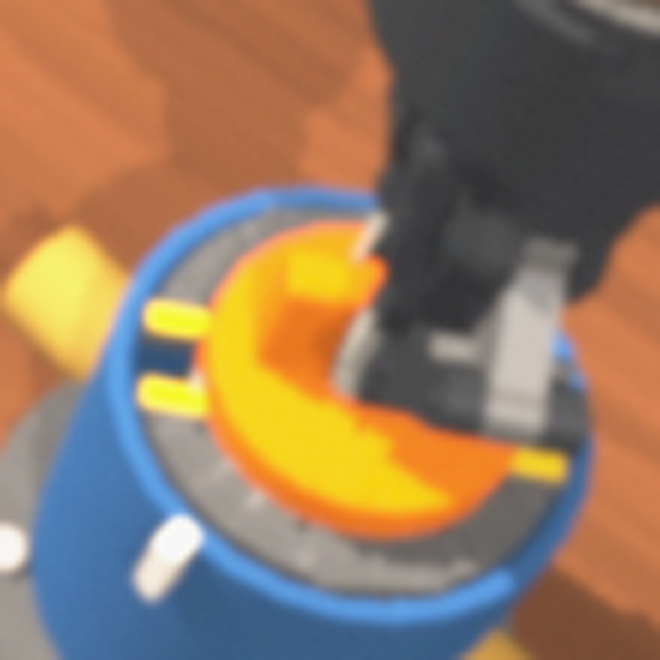

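```bash
cat > rz.py <<'E'
from h import *
import sys
def meas(img,dd,n="scene"):
    hsv=cv2.cvtColor(cv2.imread(img),cv2.COLOR_BGR2HSV); m=optics.camera_model(n);f=K(m); dd=np.load(dd)
    v,u=np.mgrid[:480,:640]
    P=R.from_quat(m['orientation']).apply(np.dstack([(u-m['cx'])/f*dd,(v-m['cy'])/f*dd,dd]).reshape(-1,3))+m['position']
    c=(536,226.8) if n=="scene" else (537,228.5)
    rr=np.hypot(P[:,0]-c[0],P[:,1]-c[1])
    ok=((hsv[...,0]<28)&(hsv[...,1]>190)).ravel()&(rr<32)
    h,e=np.histogram(P[ok,2],bins=np.arange(125,230,.5)); h=np.convolve(h,np.ones(5),'same'); z=e[h.argmax()]; k=ok&(abs(P[:,2]-z)<2.5)
    r=(rr<48)&(rr>36)&(hsv[...,1].ravel()<90)&(P[:,2]>110)&(P[:,2]<128)
    print(img,"cap",np.median(P[k,2]).round(2),k.sum(),"ring",np.median(P[r,2]).round(2),P[r,2].mean().round(2),r.sum())
    A=np.c_[P[r,0]-c[0],P[r,1]-c[1],np.ones(r.sum())]; print("  ring plane",np.linalg.lstsq(A,P[r,2],rcond=None)[0].round(3))
    A=np.c_[P[k,0]-c[0],P[k,1]-c[1],np.ones(k.sum())]; print("  cap plane",np.linalg.lstsq(A,P[k,2],rcond=None)[0].round(3))
E
python3 - <<'E'
from rz import *
for i in "0345": meas(f'pics/scene{i}.png',f'scene{i}.npy')
meas('pics/s6.png','s6.npy')
for i in "0345": meas(f'pics/top{i}.png',f'top{i}.npy',"top")
E
```

```text
pics/scene0.png cap nan 0 ring 119.88 119.38 1228
  ring plane [-9.00000e-03 -3.00000e-03  1.19447e+02]
  cap plane [0. 0. 0.]
pics/scene3.png cap 218.92 1013 ring 119.84 119.17 960
  ring plane [ 1.00000e-03 -4.00000e-03  1.19172e+02]
  cap plane [-4.00000e-03 -3.00000e-03  2.18974e+02]
pics/scene4.png cap 155.79 769 ring 119.75 119.18 864
  ring plane [-3.00000e-03  4.00000e-03  1.19219e+02]
  cap plane [-5.00000e-03  1.00000e-03  1.55856e+02]
pics/scene5.png cap 135.27 713 ring 117.89 117.44 887
  ring plane [ 2.00000e-03 -1.00000e-03  1.17397e+02]
  cap plane [ 2.00000e-03 -3.00000e-03  1.35177e+02]
pics/s6.png cap 131.9 672 ring 117.48 117.22 878
  ring plane [-7.0000e-03  2.0000e-03  1.1736e+02]
  cap plane [ 0.00000e+00 -3.00000e-03  1.31882e+02]
pics/top0.png cap 124.4 1 ring 120.9 120.62 814
  ring plane [-1.50000e-02  1.10000e-02  1.20623e+02]
  cap plane [-1.307  4.156  0.153]
pics/top3.png cap 219.71 441 ring 120.94 120.45 479
  ring plane [-1.7000e-02  1.0000e-02  1.2055e+02]
  cap plane [-8.00000e-03 -1.00000e-02  2.19539e+02]
pics/top4.png cap 156.59 339 ring 120.98 120.31 433
  ring plane [-1.70000e-02  5.00000e-03  1.20425e+02]
  cap plane [-1.00000e-03  5.00000e-03  1.56667e+02]
pics/top5.png cap 136.18 362 ring 118.98 118.68 423
  ring plane [-1.20000e-02  1.50000e-02  1.19013e+02]
  cap plane [-7.00000e-03 -1.30000e-02  1.35987e+02]
  return _methods._mean(a, axis=axis, dtype=dtype,
  ret = ret.dtype.type(ret / rcount)
```

The forces and depths now agree. The ring itself sank about 2.4 mm under the spring's load, so the earlier depth relative to the ring was only 12.7 mm. It is now 15.6 mm, enough to turn. Twisting again.

>>> arm_command([
  [0,0,0,0,0,-0.03],
  [0,0,0,0,0,-0.07],
  [0,0,0,0,0,-0.11],
  [0,0,0,0,0,-0.15],
  [0,0,0,0,0,-0.2],
])

```text
time: 12.72
eef_pos: [537.6, 229.1, 138.5]
ee_rot: [-0.579, 0.404, -0.405, 0.581]
contact_force: [0.3, 0.8, 7.4]
gripper_width: 0.135
```

```bash
python3 st.py
```

```text
12.725 [537.59121366 229.13506462 138.51137691] [0.25975751 0.82299004 7.41795639] [ 0.02128972 -0.03676421  0.03389401] 0.13452012218922485 jaw 20.203287161920663 twist -0.20152815680678338
```

Torque is about 0.03 N m, so it turns freely. Continuing.

>>> arm_command([
  [0,0,0,0,0,-0.1],
  [0,0,0,0,0,-0.2],
  [0,0,0,0,0,-0.3],
  [0,0,0,0,0,-0.4],
  [0,0,0,0,0,-0.5],
])

```text
time: 13.35
eef_pos: [537.7, 229.1, 138.6]
ee_rot: [0.461, -0.536, 0.536, -0.462]
contact_force: [-0.0, -0.3, 8.1]
gripper_width: 0.131
```

```bash
python3 st.py
```

```text
13.35 [537.71920374 229.08944889 138.55041228] [-0.0202064  -0.27380206  8.06896489] [-0.08831663 -0.18542411  0.08282788] 0.13076476262366965 jaw -8.548896573951655 twist -0.703348430136119
```

>>> arm_command([
  [0,0,0,0,0,-0.1],
  [0,0,0,0,0,-0.2],
  [0,0,0,0,0,-0.3],
  [0,0,0,0,0,-0.4],
  [0,0,0,0,0,-0.5],
])

```text
time: 13.98
eef_pos: [537.8, 229.0, 138.6]
ee_rot: [0.314, -0.633, 0.634, -0.315]
contact_force: [1.1, -0.0, 7.2]
gripper_width: 0.129
```

```bash
python3 st.py
```

```text
13.975 [537.7665536  229.02238813 138.55375558] [ 1.12769495e+00 -8.09595180e-04  7.15529718e+00] [-0.13067311 -0.25761151  0.04725427] 0.12868115355738194 jaw -37.19936748153951 twist -1.2033934797203751
```

>>> arm_command([
  [0,0,0,0,0,-0.05],
  [0,0,0,0,0,-0.1],
  [0,0,0,0,0,-0.15],
  [0,0,0,0,0,-0.18],
  [0,0,0,0,0,-0.18],
])

```text
time: 14.6
eef_pos: [537.8, 229.0, 138.6]
ee_rot: [0.256, -0.659, 0.659, -0.258]
contact_force: [1.3, -1.1, 7.3]
gripper_width: 0.13
```

```bash
python3 st.py
```

```text
14.6 [537.80396527 229.00156647 138.58566297] [ 1.3344773  -1.06606395  7.34012534] [-0.25542222 -0.18251516  0.14754229] 0.13011064913936168 jaw -47.35173507941186 twist -1.3805857211760353
```

>>> arm_command([
  [0,0,0,0,0,-0.03],
  [0,0,0,0,0,-0.06],
  [0,0,0,0,0,-0.1],
  [0,0,0,0,0,-0.1],
])

```text
time: 15.1
eef_pos: [538.0, 228.7, 138.6]
ee_rot: [0.223, -0.67, 0.671, -0.225]
contact_force: [1.4, -1.8, 7.9]
gripper_width: 0.127
```

```bash
python3 st.py
```

```text
15.1 [537.95059083 228.73144442 138.58685686] [ 1.42405299 -1.79643093  7.85273986] [-0.4991005  -0.39653552  0.22708012] 0.12701974118415557 jaw -53.09230009806969 twist -1.480777481676424
```

>>> arm_command([
  [0,0,0,0,0,-0.03],
  [0,0,0,0,0,-0.06],
  [0,0,0,0,0,-0.06],
])

```text
time: 15.48
eef_pos: [538.2, 228.3, 138.6]
ee_rot: [0.203, -0.677, 0.678, -0.205]
contact_force: [3.9, -4.0, 6.3]
gripper_width: 0.13
```

```bash
python3 - <<'E'
from rz import *
p,d=optics.capture("scene"); cv2.imwrite("pics/s7.png",p[:,:,::-1]); np.save('s7.npy',d)
crop(0,'pics/s7.png','pics/s7c.png',420,240,110,110,6); meas('pics/s7.png','s7.npy')
E
python3 st.py
```

```text
pics/s7.png cap 132.24 774 ring 117.47 117.12 836
  ring plane [ 2.00000e-03 -1.00000e-03  1.17099e+02]
  cap plane [ 6.00000e-03 -2.00000e-03  1.32187e+02]
15.525 [538.1958368  228.26520205 138.59160384] [ 2.8940011  -4.10816975  8.08297878] [-1.02281293 -0.69626319  0.28301974] 0.12751716937818955 jaw -56.518825284863865 twist -1.5405816280884963
```

View pics/s7c.png

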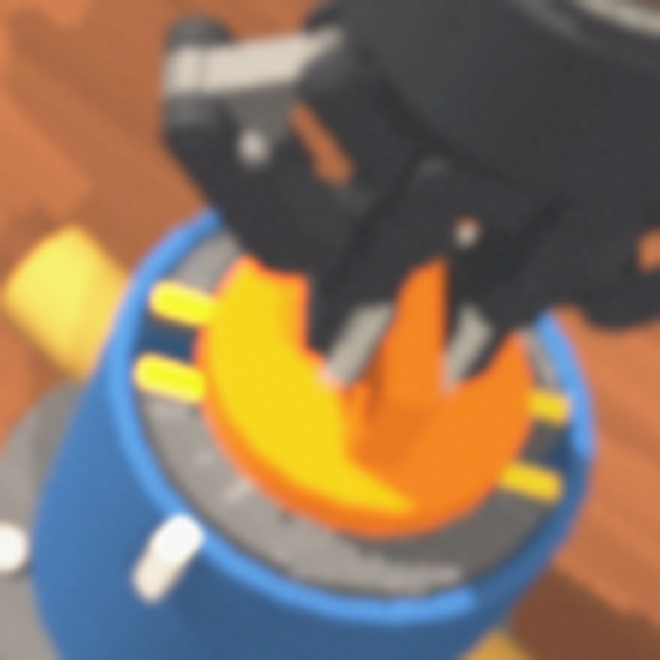

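The ring has turned with the cartridge again (right-hand bars at (530,480)) at about 1.4 rad beyond the slots, so this is the hard stop. I'll relax the over-twist most of the way and raise a little so the lugs enter the notch, then let go.

>>> arm_command([
  [0,0,0,0,0,0.03],
  [0,0,0,0,0,0.06],
  [0,0,0.0005,0,0,0.06],
  [0,0,0.0015,0,0,0.06],
  [0,0,0.0025,0,0,0.06],
])

```text
time: 16.15
eef_pos: [538.0, 228.3, 140.4]
ee_rot: [0.223, -0.67, 0.671, -0.224]
contact_force: [4.3, -3.6, 2.8]
gripper_width: 0.13
```

```bash
python3 - <<'E'
from rz import *
p,d=optics.capture("scene"); cv2.imwrite("pics/s8.png",p[:,:,::-1]); np.save('s8.npy',d)
meas('pics/s8.png','s8.npy')
E
python3 st.py
```

```text
pics/s8.png cap 134.05 784 ring 118.71 118.25 849
  ring plane [1.00000e-03 0.00000e+00 1.18227e+02]
  cap plane [-1.0000e-03  0.0000e+00  1.3407e+02]
16.2 [537.98655069 228.29820202 140.43552312] [ 4.3699012  -3.69913521  3.03537041] [-0.88228642 -0.92615323  0.14266644] 0.12553353438810777 jaw -53.08160393873167 twist -1.4805907984786577
```

>>> arm_command([
  [0.0005,-0.0004,0,0,0,0],
  [0.0008,-0.0007,0,0,0,0],
  [0.0008,-0.0007,0,0,0,0],
])

```text
time: 16.58
eef_pos: [538.1, 228.1, 140.3]
ee_rot: [0.224, -0.671, 0.671, -0.224]
contact_force: [4.2, -2.0, 3.4]
gripper_width: 0.124
```

```bash
python3 st.py
```

```text
16.575 [538.10345294 228.12592667 140.3018518 ] [ 4.18011276 -2.01603456  3.37246877] [-0.51065748 -0.91000044  0.12303892] 0.1241305892080979 jaw -53.060048656273665 twist -1.4802145878285682
```

>>> arm_command([
  [0.0005,-0.0002,0,0,0,0],
  [0.001,-0.0004,0,0,0,0],
  [0.001,-0.0004,0,0,0,0],
])

```text
time: 16.95
eef_pos: [538.4, 228.0, 140.1]
ee_rot: [-0.224, 0.671, -0.67, 0.224]
contact_force: [-1.5, 0.6, 3.9]
gripper_width: 0.126
```

```bash
python3 st.py
```

```text
16.95 [538.42258726 228.03233488 140.13924474] [-1.45841206  0.55855242  3.93932754] [0.09909679 0.09407843 0.15727718] 0.12595873444912334 jaw -53.03612353878527 twist -1.479797015754469
```

Side load is gone and a light twist against the stop remains. Raising a bit more.

>>> arm_command([
  [0,0,0.0005,0,0,0],
  [0,0,0.001,0,0,0],
  [0,0,0.0015,0,0,0],
  [0,0,0.0015,0,0,0],
])

```text
time: 17.45
eef_pos: [538.6, 227.9, 141.6]
ee_rot: [-0.224, 0.671, -0.67, 0.224]
contact_force: [-2.2, 1.6, 4.6]
gripper_width: 0.123
```

```bash
python3 - <<'E'
from rz import *
p,d=optics.capture("scene"); cv2.imwrite("pics/s9.png",p[:,:,::-1]); np.save('s9.npy',d)
meas('pics/s9.png','s9.npy')
crop(0,'pics/s9.png','pics/s9c.png',420,240,110,110,6)
E
python3 st.py
```

```text
pics/s9.png cap 135.28 765 ring 118.45 117.99 841
  ring plane [3.00000e-03 4.00000e-03 1.17892e+02]
  cap plane [-6.00000e-03  3.00000e-03  1.35322e+02]
17.5 [538.55586172 227.93268908 141.59847239] [-3.14167662  2.31066258  2.84971104] [0.55268146 0.53317595 0.11524646] 0.1318173325580792 jaw -53.04340152798616 twist -1.4799240406289493
```

View pics/s9c.png

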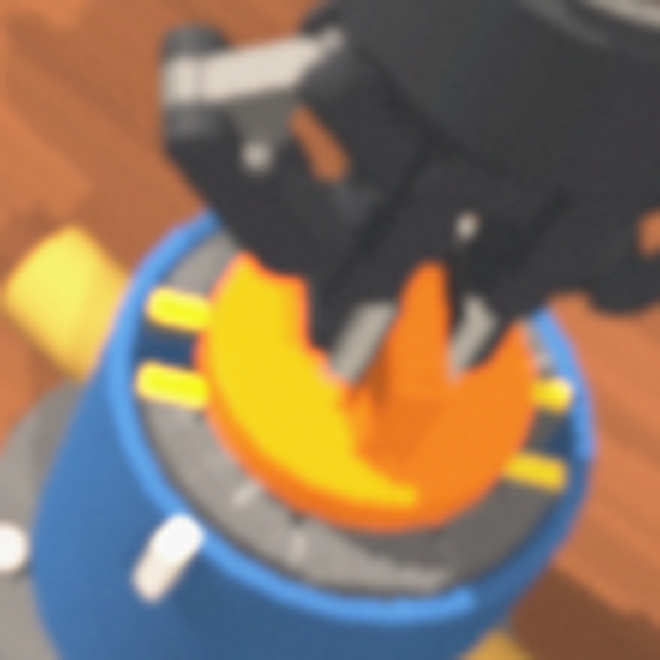

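Lug depth below the ring is now 13.2 mm, less than the 14 mm flange clearance, so the lugs are entering the notch. Letting go.

>>> arm_command([
  [0,0,0,0,0,0],
  [0,0,0,0,0,0],
  [0,0,0,0,0,0],
  [0,0,0,0,0,0],
  [0,0,0,0,0,0],
], fingers=0)

```text
time: 18.12
eef_pos: [538.8, 227.7, 141.6]
ee_rot: [0.224, -0.671, 0.671, -0.224]
contact_force: [-0.4, 0.0, -0.1]
gripper_width: 0.999
```

```bash
python3 - <<'E'
from rz import *
p,d=optics.capture("scene"); cv2.imwrite("pics/s10.png",p[:,:,::-1]); np.save('s10.npy',d)
meas('pics/s10.png','s10.npy')
crop(0,'pics/s10.png','pics/s10c.png',420,240,110,110,6)
E
python3 st.py
```

```text
pics/s10.png cap 138.62 1115 ring 119.28 118.64 809
  ring plane [1.00000e-02 1.30000e-02 1.18209e+02]
  cap plane [3.00000e-03 2.00000e-03 1.38611e+02]
18.175 [538.80385311 227.73017825 141.67509345] [ 0.9050328   0.14642229 -0.07979851] [ 0.0579303  -0.00301644 -0.00022779] 0.9983346662299011 jaw -53.05714969538965 twist -1.4801639914162554
```

View pics/s10c.png

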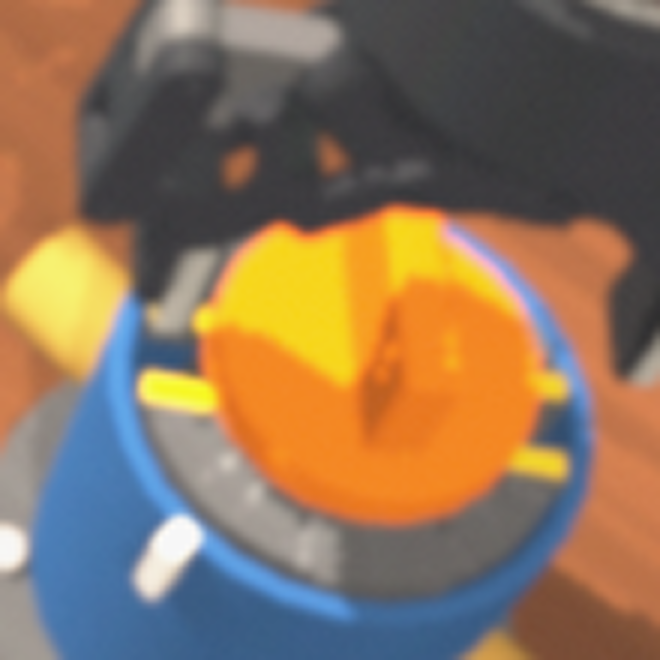

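Cap top sprang up to 138.6 mm, which puts the centre at about 121 mm (locked). Retreating straight up.

>>> arm_command([
  [0,0,0.02,0,0,0],
  [0,0,0.06,0,0,0],
  [0,0,0.11,0,0,0],
  [0,0,0.15,0,0,0],
  [0,0,0.15,0,0,0],
])

```text
time: 18.8
eef_pos: [539.6, 228.1, 295.3]
ee_rot: [-0.222, 0.671, -0.671, 0.226]
contact_force: [1.1, 0.6, -0.4]
gripper_width: 1.0
```

>>> arm_command([
  [-0.03,-0.02,0,0,0,0],
  [-0.08,-0.05,0,0,0,0],
  [-0.12,-0.08,0,0,0,0],
  [-0.15,-0.1,0,0,0,0],
  [-0.15,-0.1,0,0,0,0],
])

```text
time: 19.42
eef_pos: [387.3, 126.8, 291.9]
ee_rot: [0.223, -0.671, 0.671, -0.224]
contact_force: [1.1, 0.3, 0.6]
gripper_width: 1.003
```

```bash
python3 - <<'E'
from rz import *
for n in("top","scene"):
    p,d=optics.capture(n); cv2.imwrite(f"pics/{n}11.png",p[:,:,::-1]); np.save(n+'11.npy',d)
    meas(f'pics/{n}11.png',n+'11.npy',n)
crop(0,'pics/top11.png','pics/t11c.png',130,225,110,90,7)
E
python3 st.py
```

```text
pics/top11.png cap 139.6 878 ring 120.44 120.09 714
  ring plane [-1.40000e-02  4.00000e-03  1.20061e+02]
  cap plane [-3.00000e-03 -1.00000e-03  1.39573e+02]
pics/scene11.png cap 138.57 1147 ring 119.3 118.75 930
  ring plane [-1.00000e-03  1.00000e-03  1.18765e+02]
  cap plane [1.00000e-03 1.00000e-03 1.38578e+02]
19.525 [388.94560429 127.77813277 291.28198309] [ 0.3296975   1.03515969 -0.32664863] [ 0.02735924 -0.02392269  0.00987718] 0.9983077280497623 jaw -53.07264010880151 twist -1.4804343501327875
```

View pics/scene11.png

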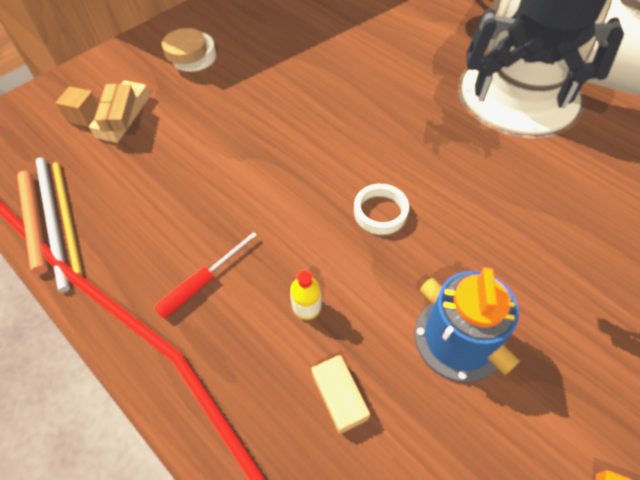

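View pics/t11c.png

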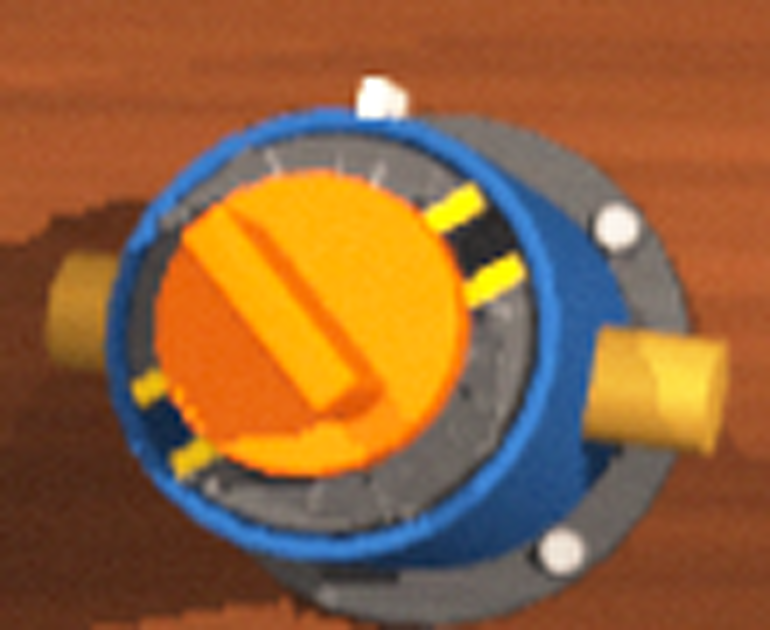

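The bar lies across the slot line, and the cap's top is 19.2 mm above the ring in both cameras (19 expected when locked). The bystanders look unmoved. One last check of the turned angle.

```bash
python3 - <<'E'
from h import *
for n in("top","scene"):
    dd=np.load(n+'11.npy'); m=optics.camera_model(n);f=K(m); v,u=np.mgrid[:480,:640]
    P=R.from_quat(m['orientation']).apply(np.dstack([(u-m['cx'])/f*dd,(v-m['cy'])/f*dd,dd]).reshape(-1,3))+m['position']
    k=(np.hypot(P[:,0]-537,P[:,1]-228)<35)&(P[:,2]>168)&(P[:,2]<178); q=P[k]
    e,V=np.linalg.eigh(np.cov(q[:,:2].T)); a=np.degrees(np.arctan2(V[1,1],V[0,1])); print(n,k.sum(),q.mean(0),a,"cw from slots",np.radians((-58.2-a)%180))
    a0=cv2.imread(f'pics/{n}0.png').astype(int);a1=cv2.imread(f'pics/{n}11.png').astype(int)
    for nm,pt in dict(tape=(478,0,12),):= [] if False else []: pass
E
python3 - <<'E'
from h import *
# bystander shift by phase correlation (top/scene crops)
B={'scene':dict(tape=(345,175,75,70),oil=(280,260,50,65),offcut=(300,345,80,95),driver=(145,225,120,100)),'top':dict(tape=(290,300,65,65),oil=(285,190,40,40),offcut=(200,150,65,50),driver=(372,115,35,120))}
for n in B:
    A=[cv2.cvtColor(cv2.imread(f'pics/{n}{i}.png'),cv2.COLOR_BGR2GRAY).astype(np.float32) for i in(0,11)]
    for k,(x,y,w,h) in B[n].items():
        print(n,k,cv2.phaseCorrelate(A[0][y:y+h,x:x+w].copy(),A[1][y:y+h,x:x+w].copy()))
E
```

```text
scene tape ((0.5203028822432074, -0.041008400822335034), 0.9803952563250506)
scene oil ((0.027153754305661693, 0.021779817207459473), 0.9866897777716319)
scene offcut ((0.021014215565060113, -0.006312202623334429), 0.9785740974048773)
scene driver ((-0.017550122244180955, -0.008189599329107011), 1.058438528060913)
top tape ((-0.0005605573943512354, -0.06825498285294884), 0.9926100048569986)
top oil ((0.06639426166393037, 0.07095959513168637), 0.9835544884204864)
top offcut ((0.04726955735323202, 0.0017392309546622187), 0.9756734434763591)
top driver ((-0.05524968615182502, 0.047568914192801515), 1.0151231597971033)  File "<stdin>", line 8
    for nm,pt in dict(tape=(478,0,12),):= [] if False else []: pass
                                       ^^
SyntaxError: invalid syntax
```

```bash
python3 - <<'E'
from h import *
for n in("top","scene"):
    dd=np.load(n+'11.npy'); m=optics.camera_model(n);f=K(m); v,u=np.mgrid[:480,:640]
    P=R.from_quat(m['orientation']).apply(np.dstack([(u-m['cx'])/f*dd,(v-m['cy'])/f*dd,dd]).reshape(-1,3))+m['position']
    k=(np.hypot(P[:,0]-537,P[:,1]-228)<35)&(P[:,2]>168)&(P[:,2]<178); q=P[k]
    e,V=np.linalg.eigh(np.cov(q[:,:2].T)); a=np.degrees(np.arctan2(V[1,1],V[0,1])); print(n,k.sum(),q.mean(0),a,"cw from slots",np.radians((-58.2-a)%180))
print(manip.sign_off())
E
```

```text
top 281 [536.57635431 227.82137639 172.90371654] -140.22438371228384 cw from slots 1.4315955626985621
scene 397 [538.73058686 227.50059109 172.26263282] -140.2977810207404 cw from slots 1.4328765873932308
the job is handed in; nothing more can be done
None
```

The filter cartridge is fitted and locked in the blue housing. I inserted it through the slots, pushed it down against the spring, twisted it clockwise to the hard stop and released it. The gripper was open and clear, and I handed the job in about 20 s into the 72 s allowed.

**Final checks**
- **Height:** the cap's top is about 19.2 mm above the ring in both cameras, which puts the cartridge's centre at about 121 mm, the locked height.
- **Angle:** the grip bar is 1.43 rad clockwise of the slots, at the 1.4 rad stop to within measuring error.
- **Force:** downward push, as read at the ends of moves, peaked at about 10 N (weight-corrected), with at most about 5 N sideways. Both are well under 40 N.
- **Bystanders:** nothing shifted measurably, except the scene camera showed 0.5 pixel for the tape. The top camera showed none, so I take it as a shadow effect.

**What did not go cleanly**
- **First twist:** I turned it 0.2 rad before the lugs were deep enough, because the ring itself had sunk about 2 mm under the spring's load. It only rotated the rubber-mounted ring, at about 0.39 N m. I turned back, went deeper and repeated it.
- **Before release:** at the stop I relaxed a small over-twist, shifted slightly to remove the side load, and raised the cartridge about 3 mm in the grip. The spring did the last 3 mm on its own.

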